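# Set the microtome to coarse trimming and free its handwheel

## Robot

A 6-joint arm with a two-finger parallel gripper is mounted at the origin on the work surface. World frame = base frame: x ahead of the robot, y to its left, z up, the work surface at z = 0. Lengths are in m, angles in degrees, forces in N, time in s.
With the tool pointing down it reaches from about 0.3 to 0.775 m from the base axis. Payload 14.6 kg.
Tool frame: the origin (TCP) lies on the centre line of the jaws, within the pads' length; the fingertips stand 17 mm ahead of it and the grasp point (between the pads) lies 2 mm behind it; z points along the fingers, y is the direction in which the jaws open and shut (so a half turn about z gives the same grasp; the last joint's range is limited). The gripper opens to 85 mm and grips with 20 to 120 N. Pads are 22 mm wide; open, the fingers measure 114 mm over their backs; the gripper's body (76 mm by 85 mm) begins 54 mm behind the grasp point. The pads swing forward as they close: fully open they stand 13 mm farther back than shut.
Start: joints at [-80.764, 17.183, 87.147, -0, 75.671, -3.816], TCP at [0.124, -0.536, 0.216] pointing down, gripper open.
Joint ranges: [-173.82, 173.82], [-45.26, 126.66], [13.44, 144.39], [-59.66, 239.66], [0, 175.72], [-146.38, 146.38]. Speed limits (degrees/s): [127.2, 127.2, 147.25, 180, 180, 180].

## Interface

Orientations are given as a 3x3 rotation matrix whose columns are the frame's x, y, z axes.
In Python, from bench import read_state, grab_frame, job_done gives the robot as it stands. The module is installed in compiled form; this text tells all that it offers.
- The arm moves only by the tool send_rows, never from a script. Its argument "rows" is a list of rows, each a list of 4 numbers: the shift along the tool's x, y, z normalised to -1 to 1, where 1 is 40 mm, then the turn about the tool's z normalised to -1 to 1, where 1 is 0.08 rad. A call has 1 to 5 rows; each row shifts and turns the commanded pose from where the row before left it, along the tool's axes as they then stand; what a row does not reach is not made up. A row lasts 1/8 s, in which the tool goes at most 62.5 mm and 10.7 degrees, less where a joint would pass 70% of its speed; a pose out of reach is approached as far as the arm can. A call with a number of a shift or a turn outside -1 to 1 is refused whole. A call with a gripper value outside its range is refused whole. "jaw" is the opening, from -1 (shut) to 1 (fully open), set as the call begins (left out, the last holds). The fingers move at their own pace and stop on an object; "grip_force" is the grip in N (left out, the last holds). Time passes only in rows, so rows that do not move let the fingers close. It gives the time, the measured TCP pose, the force and the opening at its end, in the units of the state.
- read_state(): the state, without advancing time (a new reading comes with each control period).
- grab_frame(name): name is "side" or "top"; returns a dict with "pixels" (400x640x3 uint8, red, green, blue), "fx", "fy", "cx", "cy" (pixels), "dist" ([k1, k2, p1, p2, k3] as OpenCV has them; the pictures are not rectified), "origin" and "rotation" of the camera in the world. Camera axes: x right, y down, z forward; pixel columns grow to the right and rows downward; lengths in m; the calibration is good to about 2 mm. A picture is of the moment at which its call begins. There is no depth.
- job_done(): hands the job in, once; it reports no verdict.
The state is a dict: "t": time; "q": joint angles; "joint_vel": joint speeds; "joint_efforts": joint torques, N m; "eef_pos": TCP position; "ee_rot": TCP orientation; "wrist_force": force on the tool from outside, world axes, zero at the start; "wrist_torque": the same for the moment, N m; "width": finger opening in m.
Only numpy, scipy, OpenCV 4.12 (cv2) and the standard library are available. Lean on these libraries where they do the work, as an engineer would, in place of code of your own. Each camera call takes 0.05 s, during which the arm holds its last target. There are 200 camera calls.

## Task

A wax block is clamped in the microtome, ready to be rough-cut. Push the blue-handled trimming lever on the left side of the housing back from off, past the click of the fine step, until it rests in the second, coarse stop; then, with the setting made, push the red-balled handwheel brake at the front right of the base fully inward, from locked to released. Work both levers with the outside of the fingers or the fingertips, never take either between the fingers; keep off the knife holder and leave everything else standing where it is.

Things in the scene. Friction and masses are not known exactly. Their poses are not given: they have to be found in the camera images.
- microtome: Rotary microtome, pale grey, fixed. Origin: centre of its underside; x from its front (robot's side) to its back, y to its left, z up. In mm: base plate x -200 to 200, y -170 to 170, top z 45; housing x -30 to 200, y -170 to 170, tray rim on top to z 250; on its right a fixed handwheel (x 90, z 145, radius 88, crank out to y -263), on its left a fixed feed wheel (x 135, z 105, radius 35, out to y 222).
- specimen_head (a point): Front centre of the clamp holding the wax block (microtome x -65, y 55, z 165 mm). The head is 62 mm wide and high, joins the housing's front and reaches to x -77.
- knife_holder: Steel knife holder with a red finger guard on the front of the base plate, part of the microtome: footprint 100 x 130 mm (microtome x -175 to -75, y -10 to 120), up to 77 mm above its origin, which is the centre of its underside (45 mm above the bench). Must not be touched.
- trim_lever (a joint): Angle of the trimming lever, rad: 0 off (leaning 0.5 rad to the front of upright), 0.5 first detent (fine step, upright), 1.0 second stop (coarse step, leaning 0.5 rad to the back). A detent holds it in each place; past about 0.8 it is drawn to 1.0 and stays. About 7 N along its path carries it over each hump (more with a finger rubbing on it). Hard ends at -0.03 and 1.03.
- trim_grip (a point): Middle of the trimming lever's blue handle, where it is pushed: a round bar 22 mm thick, 52 mm long, pointing out to the microtome's left (y); 45 mm out from the housing's left face, 21 mm from the free end. Moves on a circle of radius 95 mm about trim_axis: z 228 mm at either end, 240 mm upright. The thin steel arm lies inward of the handle, beside the housing.
- trim_axis (a point): Point on the trimming lever's turning axis (parallel to the microtome's y) level with trim_grip in y: microtome x 0, y 215, z 145 mm. Fixed to the microtome.
- brake_lever (a joint): Angle of the handwheel brake lever in rad: 0 locked (pointing forward and out to the right, over the red dot), 1.0 released (pointing forward and inward, over the green dot). It snaps over its middle (0.5) and is drawn to the nearer end; about 6 N at the ball moves it. Hard ends at -0.03 and 1.03.
- brake_grip (a point): Centre of the brake lever's red ball, 28 mm across, 90 mm above the bench, on a thin upright stem; the lever's arm lies 34 mm lower. It turns on a level circle of radius 85 mm about brake_axis.
- brake_axis (a point): Point on the brake lever's upright turning axis at the height of the ball: microtome x -70, y -120, z 90 mm. Fixed to the microtome; with the lever at mid travel the ball is straight in front of it (microtome -x).
- strips_blue: Loose test-strip bottle, black with blue label and black cap, 47 mm across, 116 mm high; origin: centre of its underside.
- strips_white: Loose test-strip bottle, white with black cap, 47 mm across, 116 mm high; origin: centre of its underside.
- cup: Loose clear specimen cup with red lid, 66 mm across, 67 mm high; origin: centre of its underside.
- block_a: Loose wax block in a lilac cassette, lying on the base plate left of the knife holder, 40 x 28 x 13 mm; origin: centre of its underside.
- block_b: Loose wax block in a light blue cassette, lying on the bench at the left side of the microtome, 40 x 28 x 13 mm; origin: centre of its underside.
- slide_box: Loose blue slide box with white lid standing on the bench, 87 x 37 x 84 mm; origin: centre of its underside.
- forceps: Loose steel forceps lying in the tray on top of the housing, 125 mm long, 7 mm high; origin: middle of its underside.
- brush: Loose section brush with wooden handle lying in the tray on top of the housing, 125 mm long, 10 mm high; origin: near the middle of its underside.

How it is judged:
By the outcome, as a careful person would: the job done as asked, in the order asked, and still so for the second after the job is handed in, with the robot touching nothing.
It also fails if it takes over 58 s, if anything falls off the work surface, if the arm or the gripper's body presses on something with over 40 N, if the wrist force passes 120 N, or if a joint passes its speed limit or range.

## Working session

There is one attempt and no reset: what is moved stays moved. The work goes in short steps, Python scripts to look and compute and a tool call to move; the robot and the scene stay as the last step left them, time stands still between calls to the robot, and variables do not carry over. Pictures are saved under pics/ and viewed, about 8 in all and at most 12, crops included, and the job is handed in when it is done.

Besides the shell and the picture viewer there is one more tool, called after "Emit:" in YAML: its name, and indented under it one key for each argument. send_rows: Moves the arm, as the interface text tells. Its arguments: {"type":"object","properties":{"rows":{"type":"array"},"jaw":{"type":"number"},"grip_force":{"type":"number"}},"required":["rows"]}

```bash
mkdir -p pics; python3 - <<'E'
from bench import *
import cv2,numpy as np
for n in("side","top"):
    f=grab_frame(n); cv2.imwrite(f"pics/{n}0.png",cv2.cvtColor(f["pixels"],cv2.COLOR_RGB2BGR)); print(n,{k:np.round(f[k],4).tolist() for k in f if k!="pixels"})
s=read_state();print(s)
E
```

```text
side {'fx': 489.2333, 'fy': 489.2333, 'cx': 325.302, 'cy': 211.5966, 'dist': [0.005, 0.0, 0.0, 0.0, 0.0], 'origin': [0.3971, 1.0839, 0.9639], 'rotation': [[-0.9887, -0.0704, 0.1321], [-0.1479, 0.5931, -0.7914], [-0.0226, -0.802, -0.5968]]}
top {'fx': 481.3145, 'fy': 481.3145, 'cx': 326.3843, 'cy': 197.4414, 'dist': [0.0144, 0.0, 0.0, 0.0, 0.0], 'origin': [0.5328, 0.0291, 1.2995], 'rotation': [[-0.0197, -0.9983, 0.0555], [-0.9996, 0.0185, -0.021], [0.0199, -0.0559, -0.9982]]}
{'t': 0.1, 'q': array([-8.07639541e+01,  1.72128013e+01,  8.71768633e+01,  1.04453858e-03,
        7.56704074e+01, -3.81616892e+00]), 'joint_vel': array([-0.01450274, -0.19768586, -0.11230516, -0.00962111, -0.02497179,
        0.03440152]), 'joint_efforts': array([ 2.23309507e-04, -5.44376779e+01, -3.62368977e+01, -1.34014203e-04,
        3.02203822e-03,  1.89130695e-06]), 'eef_pos': array([ 0.12417411, -0.53556689,  0.21527377]), 'ee_rot': array([[ 9.74165686e-01,  2.25834440e-01, -1.50844463e-04],
       [ 2.25834474e-01, -9.74165137e-01,  1.03769483e-03],
       [ 8.73998134e-05, -1.04495257e-03, -9.99999450e-01]]), 'wrist_force': array([ 0.09741604, -0.12347829, -0.2087379 ]), 'wrist_torque': array([0.00755706, 0.05049422, 0.01110525]), 'width': 0.08536854563984281}
```

View pics/side0.png

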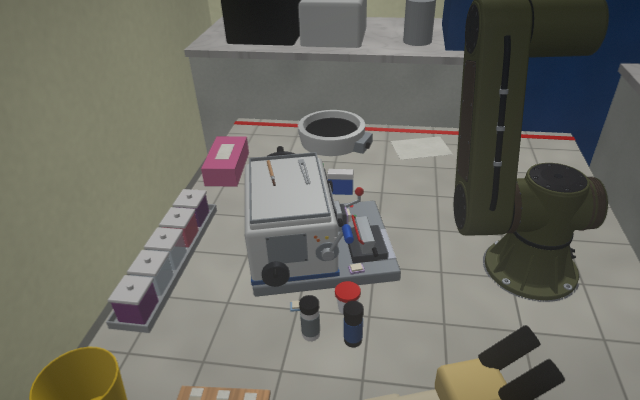

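View pics/top0.png

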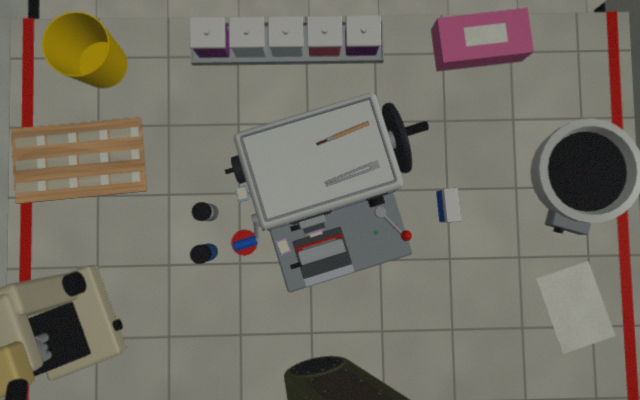

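Both views show the microtome near the centre, turned about 15°. The blue handle is at top (246,241), above the cup, and the red ball is at top (406,236). I'll enlarge both.

```bash
python3 - <<'E'
import cv2
a=cv2.imread("pics/top0.png")[85:300,185:445];cv2.imwrite("pics/topc.png",cv2.resize(a,None,fx=3,fy=2.75,interpolation=2))
a=cv2.imread("pics/side0.png")[145:345,225:415];cv2.imwrite("pics/sidec.png",cv2.resize(a,None,fx=3,fy=3,interpolation=2))
E
```

```text
(no output)
```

View pics/topc.png

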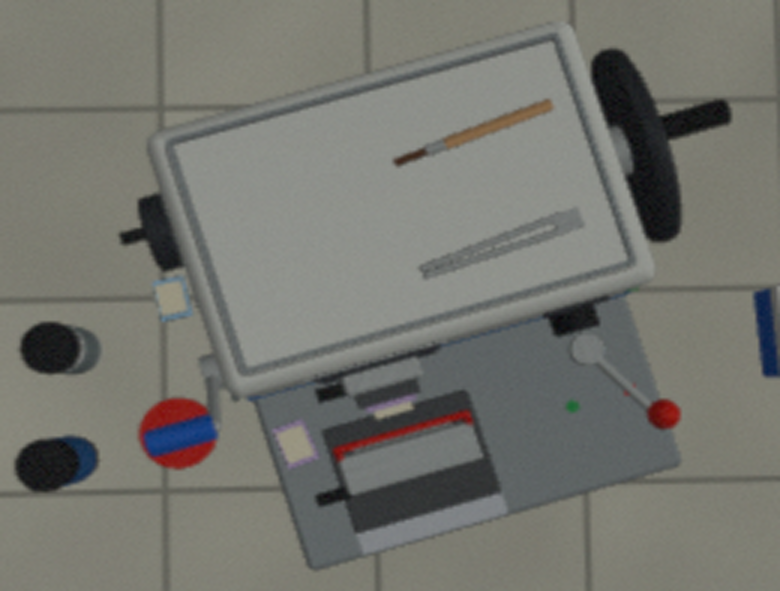

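View pics/sidec.png

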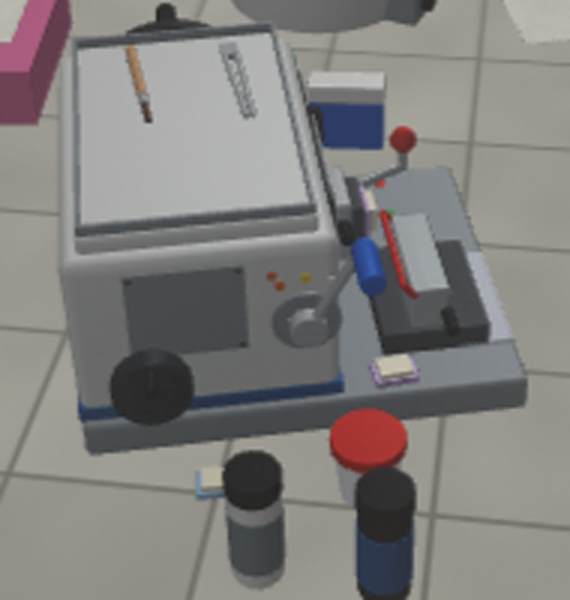

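Top crop: ball (664,413), handle (180,437), front base corners (312,568) and (678,465). Side crop: ball (403,139), handle (369,266), front-left base corner (524,377). Next I fit the planar pose from these points.

```bash
cat >h.py <<'E'
from bench import *
import cv2,numpy as np
def R(a): c,s=np.cos(a),np.sin(a); return np.array([[c,-s,0],[s,c,0],[0,0,1]])
def proj(f,P):
    r=np.array(f["rotation"]).T; t=-r@np.array(f["origin"])
    K=np.array([[f["fx"],0,f["cx"]],[0,f["fy"],f["cy"]],[0,0,1.]])
    return cv2.projectPoints(np.array(P,float).reshape(-1,3),cv2.Rodrigues(r)[0],t,K,np.array(f["dist"]))[0][:,0]
E
cat > fit.py <<'E'
from h import *
from scipy.optimize import least_squares
F={n:grab_frame(n) for n in("top","side")}
ball=(-144.6,-160.8,90);hd=(-45.5,210,228.4)
T=[((664,413),ball),((180,437),hd),((310,570),(-200,170,45)),((680,466),(-200,-170,45)),((150,136),(200,170,250)),((571,23),(200,-170,250)),((655,270),(-30,-170,250)),((236,395),(-30,170,250))]
S=[((403,139),ball),((369,266),hd),((526,377),(-200,170,45)),((450,168),(-200,-170,45))]
px={"top":np.array([(185+u/3,85+v/2.75) for (u,v),_ in T]),"side":np.array([(225+u/3,145+v/3) for (u,v),_ in S])}
M={"top":np.array([m for _,m in T])/1e3,"side":np.array([m for _,m in S])/1e3}
def res(p):
    return np.concatenate([(proj(F[n],M[n]@R(p[2]).T+[p[0],p[1],0])-px[n]).ravel() for n in F])
o=least_squares(res,[.6,0,.25],loss="soft_l1");print(o.x,np.degrees(o.x[2]));print(res(o.x).reshape(-1,2).round(1).tolist())
p=o.x
for n,m in dict(grip=(-45.5,215,228.4),gripend=(45.5,215,228.4),gripmid=(0,215,240),axis=(0,215,145),ball=ball,ballend=(-144.6,-79.2,90),brax=(-70,-120,90),head=(-65,55,165)).items(): print(n,(R(p[2])@np.array(m)/1e3+[p[0],p[1],0]).round(4))
# loose items (top crop px, height)
for n,u,v,z in(("cuplid",178,433,.067),("blue",48,464,.116),("white",52,348,.116),("boxnear",768,335,.084)):
    f=F["top"];K=np.array([[f["fx"],0,f["cx"]],[0,f["fy"],f["cy"]],[0,0,1.]])
    q=cv2.undistortPoints(np.array([[[185+u/3,85+v/2.75]]]),K,np.array(f["dist"]))[0,0]
    d=np.array(f["rotation"])@[*q,1];O=np.array(f["origin"]);w=O+d*(z-O[2])/d[2]
    print(n,w.round(3),"mt mm",((R(p[2]).T@(w-[p[0],p[1],0]))*1e3).round())
E
python3 fit.py
```

```text
[ 0.59577634 -0.00065118  0.28163172] 16.136309157419078
[[-0.1, -0.1], [-0.1, -0.3], [-0.6, 1.3], [1.3, -0.4], [-6.4, -3.3], [0.9, -6.8], [4.5, 2.3], [-4.5, 3.0], [-0.6, -0.3], [-0.1, -0.2], [1.4, 0.6], [-0.3, -1.7]]
grip [0.4923 0.1932 0.2284]
gripend [0.5797 0.2185 0.2284]
gripmid [0.536  0.2059 0.24  ]
axis [0.536  0.2059 0.145 ]
ball [ 0.5016 -0.1953  0.09  ]
ballend [ 0.4789 -0.1169  0.09  ]
brax [ 0.5619 -0.1354  0.09  ]
head [0.5181 0.0341 0.165 ]
cuplid [0.491 0.214 0.067] mt mm [-41. 235.  67.]
blue [0.467 0.312 0.116] mt mm [-37. 336. 116.]
white [0.57  0.308 0.116] mt mm [ 61. 304. 116.]
boxnear [ 0.571 -0.287  0.084] mt mm [-103. -268.   84.]
```

The ball and handle fit within 0.6 px in both views. The rim corners are rounded and inset, so their residuals don't matter. With a −3.1° turn the tool axes match the microtome: tool x is forward into it, tool y its right, tool z down.

Emit:
send_rows:
  rows:
    - [0,0,-1,-0.67]
    - [0,0,-1,0]
    - [0.2,-0.2,-1,0]
    - [0.7,-0.7,-0.6,0]
    - [1,-1,0,0]
  jaw: -1
  grip_force: 30

```text
t: 0.82
eef_pos: [0.1764, -0.4412, 0.361]
ee_rot: [[0.961, 0.276, 0.001], [0.276, -0.961, -0.002], [0.0, 0.002, -1.0]]
wrist_force: [1.0, -0.1, 0.3]
width: -0.0
```

Emit:
send_rows:
  rows:
    - [1,-1,0,0]
    - [1,-1,0,0]
    - [1,-1,0,0]
    - [1,-1,0,0]
    - [1,-1,0,0]

```text
t: 1.45
eef_pos: [0.3131, -0.1923, 0.3599]
ee_rot: [[0.961, 0.277, 0.0], [0.277, -0.961, -0.0], [0.0, 0.0, -1.0]]
wrist_force: [0.5, -0.5, -0.2]
width: -0.0
```

```bash
cat >>h.py <<'E'
P=[0.59578,-0.00065,0.28163]
def mt():
    s=read_state(); R_=R(P[2]).T
    print("t",round(s["t"],2),"mt",((R_@(s["eef_pos"]-[P[0],P[1],0]))*1e3).round(1),"yaw",np.degrees(np.arctan2(s["ee_rot"][1,0],s["ee_rot"][0,0])).round(2),"tz",s["ee_rot"][:,2].round(3),"F",s["wrist_force"].round(1),"w",round(s["width"],4),"q",s["q"].round(0))
E
python3 -c "from h import *;mt()"
```

```text
t 1.45 mt [-324.8 -105.5  359.9] yaw 16.1 tz [ 0. -0. -1.] F [ 0.5 -0.5 -0.2] w -0.0 q [-37. -11.  98.   0.  93.  37.]
```

Emit:
send_rows:
  rows:
    - [1,-1,0,0]
    - [1,-1,0,0]
    - [1,-1,0,0]
    - [1,-1,0,0]
    - [0.8,-1,0,0]

```text
t: 2.08
eef_pos: [0.4422, 0.0534, 0.3596]
ee_rot: [[0.961, 0.278, -0.0], [0.278, -0.961, -0.0], [-0.0, 0.0, -1.0]]
wrist_force: [0.5, -0.6, -0.3]
width: 0.0001
```

Emit:
send_rows:
  rows:
    - [0.5,-1,0,0]
    - [0.5,-1,0,0]
    - [0,-1,0,0]
    - [0,0,0,0]

```text
t: 2.58
eef_pos: [0.4461, 0.1797, 0.3595]
ee_rot: [[0.96, 0.281, -0.001], [0.281, -0.96, 0.0], [-0.001, -0.0, -1.0]]
wrist_force: [-0.4, -0.4, -0.1]
width: 0.0002
```

```bash
python3 -c "from h import *;mt()"
```

```text
t 2.58 mt [-93.7 214.8 359.5] yaw 16.3 tz [-0.001  0.    -1.   ] F [-0.4 -0.4 -0.1] w 0.0002 q [18.  4. 84.  0. 92. 91.]
```

Emit:
send_rows:
  rows:
    - [0,0,1,0]
    - [0,0,1,0]
    - [0,0,1,0]
    - [0,0,0.43,0]
    - [0,0,0,0]

```text
t: 3.2
eef_pos: [0.4464, 0.1771, 0.2218]
ee_rot: [[0.961, 0.277, -0.002], [0.277, -0.961, -0.001], [-0.002, 0.0, -1.0]]
wrist_force: [-0.8, 0.1, 0.6]
width: 0.0001
```

```bash
python3 - <<'E'
from h import *
mt()
a=grab_frame("side")["pixels"][145:345,225:425,::-1];b=grab_frame("top")["pixels"][150:300,200:350,::-1]
cv2.imwrite("pics/pre.png",np.hstack([cv2.resize(a,(400,400)),cv2.resize(b,(400,400))]))
E
```

```text
t 3.2 mt [-94.1 212.2 221.8] yaw 16.08 tz [-0.002 -0.001 -1.   ] F [-0.8  0.1  0.6] w 0.0001 q [17.  8. 97. -0. 75. 91.]
```

View pics/pre.png

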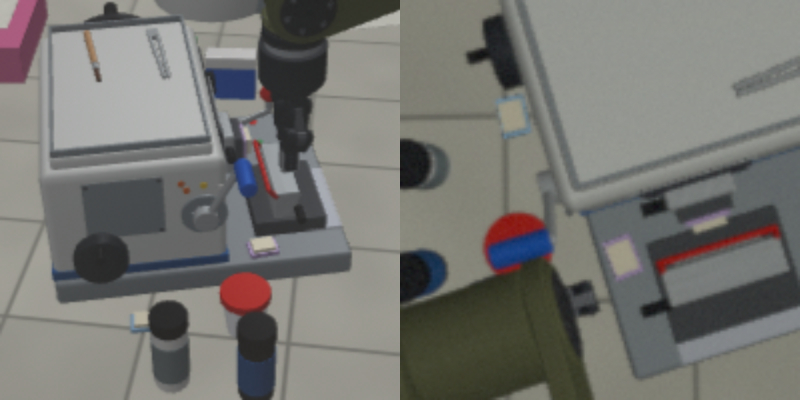

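The picture shows the closed fingers in front of the handle with their tips near side px (370,228). I'll check that against the projection.

```bash
python3 - <<'E'
from h import *
s=read_state();f=grab_frame("side")
p=s["eef_pos"]
for z in(-.017,0,-.052+.0,.052): print(z,proj(f,p+[0,0,z]).round(1))
print(proj(f,[.4923,.1932,.2284]))
E
```

```text
-0.017 [[367.6 239.2]]
0 [[367.8 233.7]]
-0.052 [[367.2 250.2]]
0.052 [[368.5 216.4]]
[[348.24664831 234.82137846]]
```

```bash
python3 - <<'E'
from h import *
a=grab_frame("side")["pixels"][180:260,325:405,::-1]
a=cv2.convertScaleAbs(cv2.resize(a,(560,560),interpolation=2),alpha=1.6,beta=20)
cv2.imwrite("pics/tip.png",a)
E
```

```text
(no output)
```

View pics/tip.png

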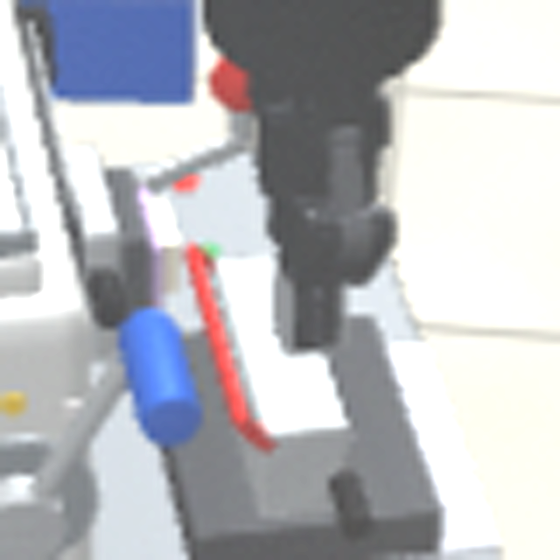

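```bash
python3 - <<'E'
from h import *
s=read_state();p=s["eef_pos"];Rt=s["ee_rot"]
for n in("side","top"):
    f=grab_frame(n);a=f["pixels"][...,::-1].astype(int);b=cv2.imread(f"pics/{n}0.png").astype(int)
    m=(abs(a-b).max(2)>25).astype(np.uint8)*255
    m=cv2.morphologyEx(m,cv2.MORPH_OPEN,np.ones((2,2)))
    c=proj(f,[p])[0]; print(n,"tcp",c)
    pts=np.array([[x,y,z] for z in(.017,-.052) for x,y in((-.011,-.0145),(.011,-.0145),(.011,.0145),(-.011,.0145))])
    print(proj(f,p+pts@Rt.T).round(1).tolist())
    if n=="side":
        for u in range(352,386,2): 
            r=np.where(m[150:300,u])[0]; print(u,r.max()+150 if len(r) else None,end="; ")
        print()
    else:
        u0,v0=int(c[0]),int(c[1])
        for v in range(v0-16,v0+16,3): print(v,''.join('#' if k else '.' for k in m[v,u0-40:u0+40]))
E
```

```text
side tcp [367.80573265 233.72671148]
[[373.4, 242.6], [364.3, 243.5], [361.9, 235.9], [370.8, 235.0], [374.5, 219.6], [365.1, 220.6], [362.6, 213.1], [371.9, 212.2]]
352 None; 354 None; 356 187; 358 189; 360 190; 362 204; 364 214; 366 231; 368 231; 370 231; 372 229; 374 226; 376 221; 378 221; 380 218; 382 216; 384 190; 
top tcp [250.31171377 264.5038941 ]
[[246.6, 270.5], [243.7, 261.1], [256.1, 257.2], [259.0, 266.6], [241.8, 273.7], [238.8, 263.7], [252.0, 259.5], [255.0, 269.5]]
248 .....................................#########..................................
251 ...................................##############...............................
254 ........................###########################.............................
257 .................####################################...#######.................
260 .........#######################################################................
263 #######################################################.........................
266 ##################################################################..............
269 ###############################################################.................
272 ##########################################################......................
275 ###########################################################.....................
278 ###########################################################.....................
```

The tip appears about 12 px higher in the side view than predicted, which could mean a height offset. I'll open the jaws here, where there is free space, so that both cameras can see the fingers, and check.

Emit:
send_rows:
  rows:
    - [0,0,0,0]
    - [0,0,0,0]
    - [0,0,0,0]
    - [0,0,0,0]
    - [0,0,0,0]
  jaw: 1

```text
t: 4.12
eef_pos: [0.4467, 0.1779, 0.2226]
ee_rot: [[0.961, 0.278, -0.0], [0.278, -0.961, -0.0], [-0.0, 0.0, -1.0]]
wrist_force: [-0.3, 0.2, 0.3]
width: 0.0851
```

```bash
python3 - <<'E'
from h import *
mt()
s=read_state();p=s["eef_pos"];Rt=s["ee_rot"];ims=[]
for n,(u0,v0) in dict(side=(325,180),top=(225,225)).items():
    f=grab_frame(n);a=f["pixels"][v0:v0+80,u0:u0+80,::-1]
    a=cv2.convertScaleAbs(cv2.resize(a,(400,400),interpolation=2),alpha=1.8,beta=30)
    for sy,col in((-1,(0,255,0)),(1,(255,0,255))):
        pts=np.array([[x,sy*y,.004] for x,y in((-.011,.0425),(.011,.0425),(.011,.057),(-.011,.057))])
        q=(proj(f,p+pts@Rt.T)-[u0,v0])*5; cv2.polylines(a,[q.astype(np.int32)],True,col,1)
    ims.append(a)
cv2.imwrite("pics/open.png",np.hstack(ims))
f=grab_frame("side");print("base",proj(f,[[0,0,0]]))
E
```

```text
t 4.12 mt [-93.6 212.9 222.6] yaw 16.12 tz [-0. -0. -1.] F [-0.3  0.2  0.3] w 0.0851 q [17.  8. 97. -0. 75. 91.]
base [[529.1416223  267.68193848]]
```

View pics/open.png

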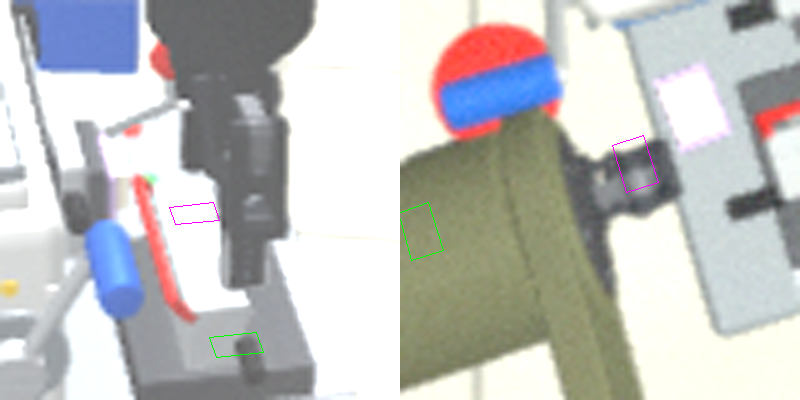

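```bash
cat >>h.py <<'E'
def ray(f,u,v):
    K=np.array([[f["fx"],0,f["cx"]],[0,f["fy"],f["cy"]],[0,0,1.]])
    q=cv2.undistortPoints(np.array([[[u,v]]],float),K,np.array(f["dist"]))[0,0]
    d=np.array(f["rotation"])@[*q,1]; return np.array(f["origin"]),d/np.linalg.norm(d)
def m_(w): return (R(P[2]).T@(w-[P[0],P[1],0])*1e3).round()
E
python3 - <<'E'
from h import *
s=grab_frame("side");t=grab_frame("top")
O,d=ray(s,373,237)
for z in(.2,.21,.22,.23,.24,.25,.26): print("L tip z",z,m_(O+d*(z-O[2])/d[2]))
O,d=ray(s,365,213)
for z in(.2,.22,.24,.26,.28): print("R tip z",z,m_(O+d*(z-O[2])/d[2]))
O,d=ray(t,275,261)
for z in(.2,.22,.24,.26,.28): print("R top z",z,m_(O+d*(z-O[2])/d[2]))
E
```

```text
L tip z 0.2 [-110.  199.  200.]
L tip z 0.21 [-107.  211.  210.]
L tip z 0.22 [-104.  222.  220.]
L tip z 0.23 [-101.  234.  230.]
L tip z 0.24 [-98. 246. 240.]
L tip z 0.25 [-95. 258. 250.]
L tip z 0.26 [-92. 269. 260.]
R tip z 0.2 [-110.  100.  200.]
R tip z 0.22 [-104.  126.  220.]
R tip z 0.24 [-98. 152. 240.]
R tip z 0.26 [-92. 178. 260.]
R tip z 0.28 [-87. 204. 280.]
R top z 0.2 [-103.  161.  200.]
R top z 0.22 [-102.  159.  220.]
R top z 0.24 [-101.  157.  240.]
R top z 0.26 [-100.  155.  260.]
R top z 0.28 [-99. 153. 280.]
```

Triangulation puts y and x about right, but the tip looks about 28 mm higher than stated. To settle it, I'll touch the handle's top (z 239 mm) gently with the shut fingertips. Pressing there only holds the lever in its off stop.

Emit:
send_rows:
  rows:
    - [0,0,-1,0]
    - [0,0,-1,0]
    - [0,0,0,0]
    - [0.6,0,0,0]
    - [0.6,0,0,0]
  jaw: -1

```text
t: 5.0
eef_pos: [0.4932, 0.1913, 0.3018]
ee_rot: [[0.961, 0.278, -0.001], [0.278, -0.961, -0.0], [-0.001, 0.0, -1.0]]
wrist_force: [0.1, -1.2, 1.1]
width: -0.0003
```

Emit:
send_rows:
  rows:
    - [0,0,0.5,0]
    - [0,0,0.2,0]
    - [0,0,0,0]

```text
t: 5.38
eef_pos: [0.4925, 0.1911, 0.274]
ee_rot: [[0.961, 0.278, -0.001], [0.278, -0.961, -0.0], [-0.001, 0.0, -1.0]]
wrist_force: [-0.3, -0.1, 0.9]
width: 0.0001
```

```bash
python3 - <<'E'
from h import *
mt()
f=grab_frame("side");a=f["pixels"][180:260,310:390,::-1]
a=cv2.convertScaleAbs(cv2.resize(a,(560,560),interpolation=2),alpha=1.6,beta=20)
cv2.imwrite("pics/above.png",a)
E
```

```text
t 5.38 mt [-45.9 212.9 274. ] yaw 16.12 tz [-0.001 -0.    -1.   ] F [-0.3 -0.1  0.9] w 0.0001 q [17. 12. 86.  0. 82. 91.]
```

View pics/above.png

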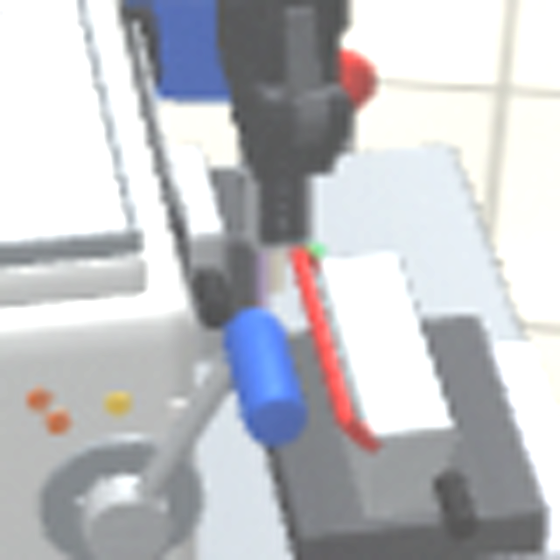

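The tip is at px (350,215), roughly 16 px above the handle's top surface, so it still looks about 45 mm away rather than 18. I'll descend in small steps and watch the force.

Emit:
send_rows:
  rows:
    - [0,0,0.3,0]
    - [0,0,0.1,0]
    - [0,0,0.05,0]
    - [0,0,0.05,0]
    - [0,0,0.0,0]

```text
t: 6.05
eef_pos: [0.4928, 0.1912, 0.2546]
ee_rot: [[0.961, 0.278, 0.0], [0.278, -0.961, 0.0], [0.0, -0.0, -1.0]]
wrist_force: [-0.2, 0.3, -0.2]
width: -0.0001
```

Emit:
send_rows:
  rows:
    - [0,0,0.05,0]
    - [0,0,0.05,0]
    - [0,0,0.05,0]
    - [0,0,0,0]

```text
t: 6.55
eef_pos: [0.4928, 0.1912, 0.2484]
ee_rot: [[0.961, 0.278, -0.0], [0.278, -0.961, -0.0], [-0.0, 0.0, -1.0]]
wrist_force: [-0.6, -0.1, 0.0]
width: -0.0003
```

Emit:
send_rows:
  rows:
    - [0,0,0.07,0]
    - [0,0,0.07,0]
    - [0,0,0.07,0]
    - [0,0,0.07,0]
    - [0,0,0,0]

```text
t: 7.18
eef_pos: [0.4927, 0.1911, 0.2371]
ee_rot: [[0.961, 0.278, -0.0], [0.278, -0.961, -0.0], [-0.0, -0.0, -1.0]]
wrist_force: [0.1, 0.0, -0.6]
width: -0.0001
```

Emit:
send_rows:
  rows:
    - [0,0,0.05,0]
    - [0,0,0.05,0]
    - [0,0,0.05,0]
    - [0,0,0,0]

```text
t: 7.68
eef_pos: [0.4928, 0.1912, 0.2312]
ee_rot: [[0.961, 0.278, -0.0], [0.278, -0.961, -0.0], [-0.0, 0.0, -1.0]]
wrist_force: [-0.4, 0.1, -0.4]
width: 0.0002
```

Emit:
send_rows:
  rows:
    - [0,0,0.05,0]
    - [0,0,0.05,0]
    - [0,0,0,0]

```text
t: 8.05
eef_pos: [0.4928, 0.1912, 0.2272]
ee_rot: [[0.961, 0.278, -0.0], [0.278, -0.961, -0.0], [-0.0, 0.0, -1.0]]
wrist_force: [0.4, 0.0, 0.1]
width: 0.0004
```

Emit:
send_rows:
  rows:
    - [0,0,0.05,0]
    - [0,0,0.05,0]
    - [0,0,0,0]

```text
t: 8.43
eef_pos: [0.4928, 0.1912, 0.2237]
ee_rot: [[0.961, 0.278, 0.0], [0.278, -0.961, 0.0], [0.0, 0.0, -1.0]]
wrist_force: [-1.8, -0.3, 4.3]
width: 0.0004
```

Emit:
send_rows:
  rows:
    - [0,0,0.05,0]
    - [0,0,0.05,0]
    - [0,0,0,0]

```text
t: 8.8
eef_pos: [0.493, 0.1914, 0.223]
ee_rot: [[0.961, 0.278, 0.003], [0.278, -0.961, 0.001], [0.004, -0.0, -1.0]]
wrist_force: [-15.6, -3.8, 34.4]
width: -0.0003
```

```bash
python3 - <<'E'
from h import *
mt()
ims=[]
for n,(u0,v0) in dict(side=(310,180),top=(215,205)).items():
    a=grab_frame(n)["pixels"][v0:v0+80,u0:u0+80,::-1]
    ims.append(cv2.convertScaleAbs(cv2.resize(a,(400,400),interpolation=2),alpha=1.6,beta=20))
cv2.imwrite("pics/above2.png",np.hstack(ims))
E
```

```text
t 8.8 mt [-45.4 213.1 223. ] yaw 16.14 tz [ 0.003  0.001 -1.   ] F [-15.6  -3.8  34.4] w -0.0003 q [17. 14. 90.  0. 76. 91.]
```

View pics/above2.png

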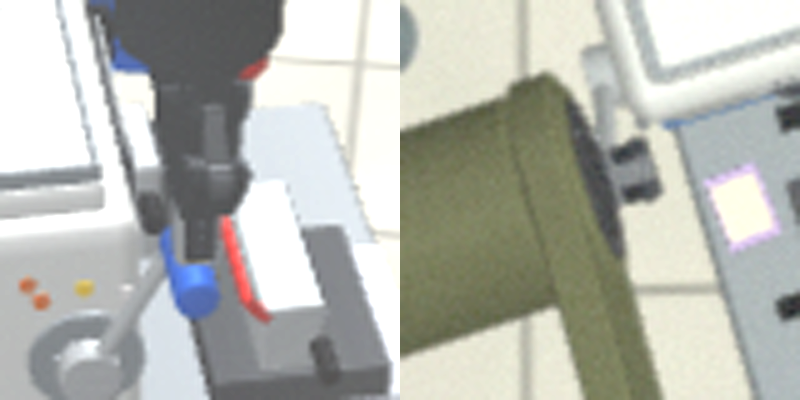

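I got contact at TCP z 0.224 with the tip on the handle's top at z 0.239. So the real fingertips are about 32 mm higher than the state implies (tip z ≈ TCP z + 15 mm), and the pictures agree. I'll use that correction. Next I back off and go in front of the handle with the TCP at z ≈ 0.192, which puts the tip at 0.207.

Emit:
send_rows:
  rows:
    - [0,0,-0.6,0]
    - [-0.2,0,-0.5,0]
    - [-0.6,0,0,0]
    - [-0.6,0,0,0]
    - [0,0,0,0]

```text
t: 9.52
eef_pos: [0.4384, 0.1755, 0.2637]
ee_rot: [[0.961, 0.278, 0.001], [0.278, -0.961, 0.0], [0.001, -0.0, -1.0]]
wrist_force: [-0.5, -0.4, 0.1]
width: -0.0001
```

Emit:
send_rows:
  rows:
    - [0,0,0.9,0]
    - [0,0,0.9,0]
    - [0,0,0,0]

```text
t: 9.9
eef_pos: [0.4385, 0.1754, 0.1895]
ee_rot: [[0.961, 0.278, -0.004], [0.278, -0.961, -0.001], [-0.004, 0.0, -1.0]]
wrist_force: [-0.2, -0.1, 0.3]
width: -0.0001
```

```bash
python3 -c "from h import *;mt()"
```

```text
t 9.9 mt [-102.2  212.8  189.5] yaw 16.12 tz [-0.004 -0.001 -1.   ] F [-0.2 -0.1  0.3] w -0.0001 q [ 17.   9. 101.   0.  70.  91.]
```

Emit:
send_rows:
  rows:
    - [0.5,0,0,0]
    - [0.25,0,0,0]
    - [0.2,0,0,0]
    - [0.2,0,0,0]
    - [0.2,0,0,0]

```text
t: 10.52
eef_pos: [0.4905, 0.1906, 0.1924]
ee_rot: [[0.961, 0.278, -0.001], [0.278, -0.961, -0.0], [-0.001, -0.0, -1.0]]
wrist_force: [-9.9, -2.6, 7.4]
width: -0.0001
```

Emit:
send_rows:
  rows:
    - [0.2,0,0,0]
    - [0.2,0,0,0]
    - [0.2,0,0,0]
    - [0.2,0,0,0]

```text
t: 11.02
eef_pos: [0.522, 0.1996, 0.1913]
ee_rot: [[0.961, 0.278, -0.001], [0.278, -0.961, -0.0], [-0.001, -0.0, -1.0]]
wrist_force: [0.7, 0.9, -0.9]
width: -0.0001
```

```bash
python3 -c "from h import *;mt()"
```

```text
t 11.03 mt [-15.2 212.9 191.3] yaw 16.13 tz [-0.001 -0.    -1.   ] F [ 0.7  0.9 -0.9] w -0.0001 q [17. 20. 87.  0. 73. 91.]
```

Emit:
send_rows:
  rows:
    - [0.2,0,0,0]
    - [0.2,0,0,0]
    - [0.2,0,0,0]
    - [0.15,0,0,0]

```text
t: 11.52
eef_pos: [0.5512, 0.208, 0.1915]
ee_rot: [[0.961, 0.278, 0.001], [0.278, -0.961, 0.0], [0.001, -0.0, -1.0]]
wrist_force: [-1.0, -0.5, 0.7]
width: -0.0001
```

Emit:
send_rows:
  rows:
    - [0.1,0,0,0]
    - [0.08,0,0,0]
    - [0,0,0,0]

```text
t: 11.9
eef_pos: [0.5575, 0.2099, 0.1914]
ee_rot: [[0.961, 0.278, 0.0], [0.278, -0.961, 0.0], [0.0, -0.0, -1.0]]
wrist_force: [-0.6, -0.4, -0.1]
width: 0.0001
```

```bash
python3 -c "from h import *;mt()"
```

```text
t 11.9 mt [ 21.7 212.9 191.4] yaw 16.12 tz [ 0.  0. -1.] F [-0.6 -0.4 -0.1] w 0.0001 q [17. 24. 81.  0. 75. 91.]
```

No force is left, so the lever has probably dropped into the second stop. I back off, lift clear and check.

Emit:
send_rows:
  rows:
    - [-0.4,0,0,0]
    - [-1,0,0,0]
    - [-1,0,0,0]
    - [0,0,-1,0]
    - [0,0,-1,0]

```text
t: 12.52
eef_pos: [0.4645, 0.183, 0.2727]
ee_rot: [[0.961, 0.278, -0.0], [0.278, -0.961, 0.0], [-0.0, -0.0, -1.0]]
wrist_force: [0.1, -0.1, 0.5]
width: 0.0002
```

Emit:
send_rows:
  rows:
    - [-1,0,-1,0]
    - [-1,0.5,-0.5,0]
    - [-1,1,0,0]
    - [0,1,0,0]
    - [0,1,0,0]

```text
t: 13.15
eef_pos: [0.3885, 0.0142, 0.332]
ee_rot: [[0.961, 0.278, 0.002], [0.278, -0.961, -0.0], [0.002, 0.0, -1.0]]
wrist_force: [-0.3, -0.1, 0.5]
width: 0.0003
```

```bash
python3 - <<'E'
from h import *
mt()
for n in("side","top"):
    f=grab_frame(n);a=f["pixels"];h=cv2.cvtColor(a,cv2.COLOR_RGB2HSV)
    m=cv2.inRange(h,(105,150,70),(125,255,255))
    k,l,st,c=cv2.connectedComponentsWithStats(m)
    print(n,[(c[i].round(1).tolist(),int(st[i,4])) for i in range(1,k) if st[i,4]>25])
    for th in(0,.5,.9,1.0): 
        q=np.array([95*np.sin(th-.5),210,145+95*np.cos(th-.5)])/1e3
        print(th,proj(f,R(P[2])@q+[P[0],P[1],0]).round(1))
    cv2.imwrite(f"pics/{n}1.png",a[...,::-1])
a=cv2.imread("pics/side1.png")[165:275,265:400]
cv2.imwrite("pics/lev.png",cv2.resize(a,None,fx=4,fy=4,interpolation=2))
E
```

```text
t 13.15 mt [-195.    71.9  332. ] yaw 16.13 tz [ 0.002 -0.    -1.   ] F [-0.3 -0.1  0.5] w 0.0003 q [-3. -8. 99.  0. 89. 71.]
side [([308.7, 236.2], 118)]
0 [[347.9 233.5]]
0.5 [[328.8 231.6]]
0.9 [[313.3 235.7]]
1.0 [[309.7 237.4]]
top [([440.1, 205.6], 122), ([232.9, 203.5], 188), ([212.6, 250.7], 56)]
0 [[245.  243.6]]
0.5 [[238.2 223.9]]
0.9 [[233.9 207.9]]
1.0 [[233.1 204.2]]
```

View pics/lev.png

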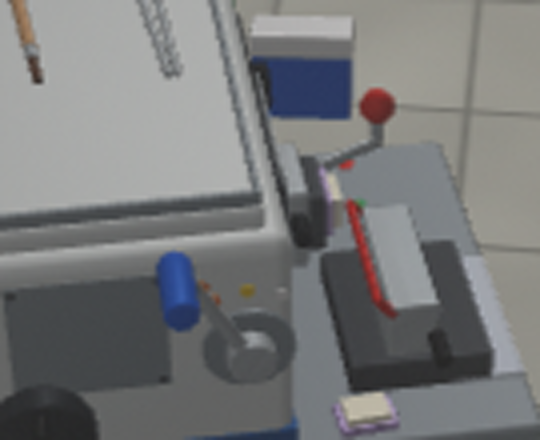

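The lever rests at 1.0: blue blob at side (308.7,236.2) against the predicted (309.7,237.4), and top (232.9,203.5) against (233.1,204.2). Next is the brake: I go to the outer right side of the ball with the tip at z ≈ 0.076 (TCP ≈ 0.061).

Emit:
send_rows:
  rows:
    - [0.2,1,0,0]
    - [0.2,1,0,0]
    - [0.2,1,0,0]
    - [0.2,1,0,0]
    - [0.2,1,0,0]

```text
t: 13.88
eef_pos: [0.4833, -0.1662, 0.3315]
ee_rot: [[0.961, 0.278, 0.0], [0.278, -0.961, 0.0], [0.0, 0.0, -1.0]]
wrist_force: [-0.6, 0.1, 0.1]
width: -0.0001
```

Emit:
send_rows:
  rows:
    - [0.1,1,0,0]
    - [0,0.9,0,0]
    - [0,0,0,0]

```text
t: 14.25
eef_pos: [0.5079, -0.2385, 0.3305]
ee_rot: [[0.961, 0.276, -0.001], [0.276, -0.961, 0.001], [-0.001, -0.001, -1.0]]
wrist_force: [-0.5, 0.7, -0.4]
width: -0.0002
```

```bash
python3 - <<'E'
from h import *
mt();f=grab_frame("top")
for u,v in((437,190),(440,222)):
    O,d=ray(f,u,v);print(m_(O+d*(.084-O[2])/d[2]))
E
```

```text
t 14.25 mt [-150.5 -204.1  330.5] yaw 16.02 tz [-0.001  0.001 -1.   ] F [-0.5  0.7 -0.4] w -0.0002 q [-29.  15.  74.  -0.  90.  45.]
[ -59. -272.   84.]
[-139. -254.   84.]
```

Emit:
send_rows:
  rows:
    - [0,0,1,0]
    - [0,0,1,0]
    - [0,0,1,0]
    - [0,0,1,0]
    - [0,0,0,0]

```text
t: 14.92
eef_pos: [0.5067, -0.2358, 0.1696]
ee_rot: [[0.96, 0.279, -0.004], [0.279, -0.96, 0.002], [-0.003, -0.003, -1.0]]
wrist_force: [-0.0, -0.0, -0.2]
width: 0.0001
```

Emit:
send_rows:
  rows:
    - [0,0,1,0]
    - [0,0,1,0]
    - [0,0,0.7,0]
    - [0,0,0,0]

```text
t: 15.42
eef_pos: [0.5078, -0.237, 0.0639]
ee_rot: [[0.961, 0.278, -0.001], [0.278, -0.961, 0.0], [-0.001, -0.001, -1.0]]
wrist_force: [0.1, -0.4, 0.8]
width: -0.0002
```

```bash
python3 - <<'E'
from h import *
mt()
ims=[]
for n,(u0,v0) in dict(side=(310,140),top=(360,185)).items():
    a=grab_frame(n)["pixels"][v0:v0+80,u0:u0+80,::-1]
    ims.append(cv2.convertScaleAbs(cv2.resize(a,(400,400),interpolation=2),alpha=1.6,beta=20))
cv2.imwrite("pics/brk.png",np.hstack(ims))
E
```

```text
t 15.43 mt [-150.2 -202.6   63.9] yaw 16.15 tz [-0.001  0.    -1.   ] F [ 0.1 -0.4  0.8] w -0.0002 q [-29.  28.  94.   0.  58.  45.]
```

View pics/brk.png

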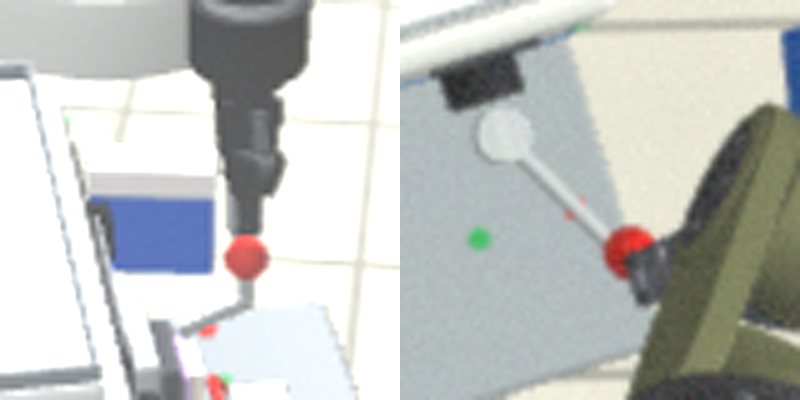

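The shut fingers stand right behind the ball in the side view (ball at crop (247,257)) and just outside it in the top view. I push inward slowly.

Emit:
send_rows:
  rows:
    - [0,-0.2,0.07,0]
    - [0,-0.2,0,0]
    - [0,-0.2,0,0]
    - [0,-0.2,0,0]
    - [0,-0.2,0,0]

```text
t: 16.15
eef_pos: [0.4964, -0.1997, 0.0614]
ee_rot: [[0.961, 0.278, 0.001], [0.278, -0.961, -0.002], [0.0, 0.002, -1.0]]
wrist_force: [-3.9, -9.0, 1.1]
width: 0.0
```

Emit:
send_rows:
  rows:
    - [0,-0.2,0,0]
    - [0,-0.2,0,0]
    - [0,-0.2,0,0]
    - [0,-0.2,0,0]

```text
t: 16.65
eef_pos: [0.4876, -0.1677, 0.0608]
ee_rot: [[0.961, 0.278, 0.0], [0.278, -0.961, 0.0], [0.0, -0.0, -1.0]]
wrist_force: [0.1, 0.3, -0.3]
width: 0.0002
```

Emit:
send_rows:
  rows:
    - [0,-0.2,0,0]
    - [0,-0.1,0,0]
    - [0,0,0,0]

```text
t: 17.02
eef_pos: [0.4844, -0.1566, 0.0606]
ee_rot: [[0.961, 0.278, 0.0], [0.278, -0.961, -0.0], [0.0, 0.0, -1.0]]
wrist_force: [-0.2, 0.4, 0.1]
width: -0.0003
```

```bash
cat >ball.py <<'E'
from h import *
mt()
for n in("side","top"):
    f=grab_frame(n);a=f["pixels"];h=cv2.cvtColor(a,cv2.COLOR_RGB2HSV)
    m=cv2.inRange(h,(0,150,70),(6,255,255))|cv2.inRange(h,(174,150,70),(180,255,255))
    k,l,st,c=cv2.connectedComponentsWithStats(m)
    print(n,[(c[i].round(1).tolist(),int(st[i,4])) for i in range(1,k) if st[i,4]>25])
    for th in(0,.5,.9,1.0):
        q=np.array([-70-85*np.cos(th-.5),-120+85*np.sin(th-.5),90])/1e3
        print(th,proj(f,R(P[2])@q+[P[0],P[1],0]).round(1))
E
python3 ball.py
```

```text
t 17.02 mt [-150.4 -118.9   60.6] yaw 16.14 tz [ 0. -0. -1.] F [-0.2  0.4  0.1] w -0.0003 q [-22.  23. 102.   0.  55.  52.]
side [([266.2, 123.7], 164), ([439.5, 131.8], 152), ([564.7, 137.7], 63), ([362.8, 204.8], 36), ([355.5, 228.0], 43), ([346.8, 291.1], 400)]
0 [[358.7 191. ]]
0.5 [[364.5 198. ]]
0.9 [[364.4 204.4]]
1.0 [[363.7 205.9]]
top [([614.1, 67.9], 1125), ([27.5, 72.5], 1161), ([25.3, 241.8], 845), ([627.4, 307.6], 1908), ([243.9, 242.0], 498), ([318.1, 241.7], 121), ([374.3, 242.4], 36)]
0 [[406.3 235.1]]
0.5 [[392.1 243.9]]
0.9 [[378.7 245.3]]
1.0 [[375.4 244.8]]
```

The ball has snapped to the released end and no force is left. I back off, rise and retreat, then make the final check.

Emit:
send_rows:
  rows:
    - [0,0.5,0,0]
    - [0,0.6,-0.2,0]
    - [0,0,-1,0]
    - [0,0,-1,0]
    - [0,0,-1,0]

```text
t: 17.75
eef_pos: [0.4966, -0.2004, 0.1899]
ee_rot: [[0.961, 0.277, 0.0], [0.277, -0.961, -0.0], [0.0, 0.0, -1.0]]
wrist_force: [-0.1, -0.5, -0.2]
width: 0.0001
```

Emit:
send_rows:
  rows:
    - [0,0,-1,0]
    - [0,0,-1,0]
    - [-1,0.5,-0.5,0]
    - [-1,1,0,0]
    - [-0.8,1,0,0]

```text
t: 18.38
eef_pos: [0.4155, -0.3288, 0.2893]
ee_rot: [[0.961, 0.277, 0.001], [0.277, -0.961, -0.001], [0.001, 0.001, -1.0]]
wrist_force: [0.8, 0.3, 0.2]
width: 0.0
```

Emit:
send_rows:
  rows:
    - [-0.5,1,0,0]
    - [-0.5,1,0,0]
    - [0,0.5,0,0]
    - [0,0,0,0]
    - [0,0,0,0]

```text
t: 19.0
eef_pos: [0.4059, -0.4334, 0.2885]
ee_rot: [[0.961, 0.278, -0.0], [0.278, -0.961, 0.0], [-0.0, -0.0, -1.0]]
wrist_force: [0.4, -0.1, 0.1]
width: -0.0002
```

```bash
python3 ball.py; python3 - <<'E'
from h import *
ims=[]
for n,(u0,v0) in dict(side=(225,145),top=(185,85)).items():
    a=grab_frame(n)["pixels"][...,::-1]; cv2.imwrite(f"pics/{n}F.png",a)
    h=cv2.cvtColor(a,cv2.COLOR_BGR2HSV);m=cv2.inRange(h,(105,150,70),(125,255,255))
    k,l,st,c=cv2.connectedComponentsWithStats(m);print(n,"blue",[c[i].round(1).tolist() for i in range(1,k) if st[i,4]>25])
    ims.append(cv2.resize(a[v0:v0+215,u0:u0+ (190 if n=="side" else 290)],None,fx=1.6,fy=2,interpolation=2))
cv2.imwrite("pics/final.png",np.hstack(ims))
E
```

```text
t 19.0 mt [-302.7 -362.9  288.5] yaw 16.12 tz [-0.  0. -1.] F [ 0.4 -0.1  0.1] w -0.0002 q [-50.  21.  73.   0.  86.  23.]
side [([266.1, 123.7], 164), ([409.7, 130.4], 240), ([553.6, 137.1], 139), ([362.7, 204.3], 27), ([355.5, 227.9], 42), ([346.8, 291.1], 400)]
0 [[358.7 191. ]]
0.5 [[364.5 198. ]]
0.9 [[364.4 204.4]]
1.0 [[363.7 205.9]]
top [([614.1, 67.8], 1128), ([27.5, 72.6], 1159), ([25.3, 241.6], 846), ([623.9, 243.9], 596), ([243.9, 242.0], 498), ([318.1, 241.8], 118), ([375.6, 244.3], 80), ([631.9, 379.4], 417)]
0 [[406.3 235.1]]
0.5 [[392.1 243.9]]
0.9 [[378.7 245.3]]
1.0 [[375.4 244.8]]
side blue [[548.8, 118.3], [599.8, 120.9], [308.7, 236.1]]
top blue [[440.2, 205.8], [232.9, 203.5], [212.6, 251.1]]
```

View pics/final.png

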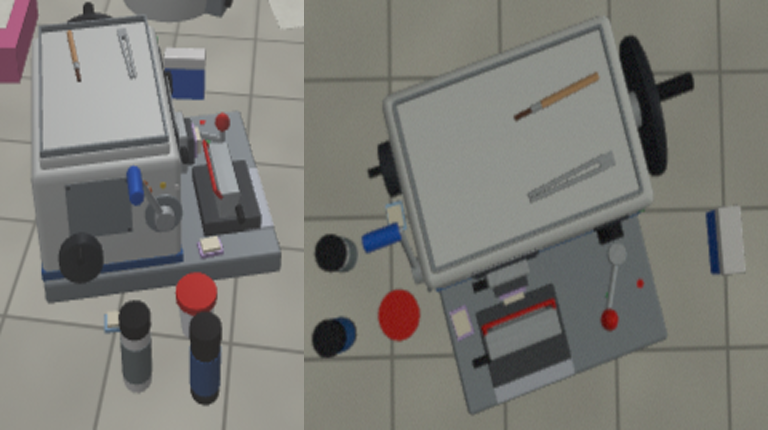

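The trim lever is at coarse, the brake ball is at the released end, nothing else has moved, and the arm is clear of everything.

```bash
python3 -c "from bench import *;print(job_done())"
```

```text
the job is handed in; nothing more can be done
None
```

Both levers are set in the order asked, and the job is handed in at about 19 s of the 58 s allowed. With the fingers shut, I pushed the trimming lever from off, past the fine step, to the coarse stop. After checking it, I pushed the brake ball inward with the outside of a finger.

**Trimming lever:** it rests at about 1.0. The blue handle is within 2 px of its predicted place in both cameras, and it had not moved in the check after the brake push.

**Brake lever:** it rests at about 1.0, released. The ball is within 1 px of prediction in the top view and about 2 px in the side view. The knife guard partly hides the ball there.

**Everything else:** in the final pictures the loose items stand where they were. I saw no sign of contact with the knife holder, and the arm is clear with about zero wrist force.

**Disagreement found:** the fingertips are about 32 mm higher than the reported pose implies. I noticed this in the side view and confirmed it by touching the top of the trimming handle, then corrected all later heights. That touch came before the lever was pushed and pressed the handle downward with about 38 N at the wrist. It did not visibly move the lever from off.

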